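# Tighten the wing screws of a vacuum chamber cover in cross order

### The job

The cover of the vacuum chamber on the desk has been run down on its gasket, but its four wing screws are only finger-tight. Give each screw its last quarter turn or so, clockwise, until it is fully tight against its stop, working in cross order: tighten one screw and then the one diagonally opposite it, and only then the other two, so that the gasket is squeezed evenly and the cover ends level. Leave the jar, mug and bottle around the chamber standing where they are.

Things in the scene. Friction and masses are not known exactly. Their poses are not given: they have to be found in the camera images.
- chamber: bench vacuum chamber: grey box 122 mm wide, aluminium flange 150 x 150 mm, fixed to the desk; origin at the centre of its underside, x to its back wall (small valve), -x to its front wall (round gauge sticking out 40 mm, below the flange), z up. On the flange an 8 mm black gasket, then the cover; wing screws at its corners, x = +-55, y = +-55 mm.
- cover_top (a point): centre of the top face of the cover, an aluminium plate 150 x 150 x 10 mm with a sight glass 78 mm across (5 mm proud) in its middle; z is its normal. Its top is 126 mm above the desk when loose and 2.8 mm lower when all screws are tight; it tilts slightly on the springy gasket.
- wing_fl_grip (a point): front left wing screw (chamber x -55, y +55 mm), diagonal to the back right one. Brass: hub 30 mm across, above it a flat upright wing 60 mm long, 9 mm thick, 7 to 35 mm above the cover (two ears, saddle 21 mm up). The point is on the screw's axis, 20 mm above the cover; x along the wing's length, y across its thickness, z up. It sinks 2 mm per rad of tightening.
- wing_fr_grip (a point): the same point of the front right wing screw (chamber x -55, y -55 mm; diagonally opposite the back left one)
- wing_bl_grip (a point): the same point of the back left wing screw (chamber x +55, y +55 mm; diagonally opposite the front right one)
- wing_br_grip (a point): the same point of the back right wing screw (chamber x +55, y -55 mm; diagonally opposite the front left one)
- wing_fl (a joint): turn of the front left wing screw in rad, growing as it is tightened, clockwise from above: 0 to 0.25 at the start (finger-tight), 1.4 fully tight at its stop, where the wing's length lies along the chamber's x axis (front to back). It stays where left; turning takes about 0.15 N m; the other way loosens it.
- wing_fr (a joint): the same for the front right wing screw
- wing_bl (a joint): the same for the back left wing screw
- wing_br (a joint): the same for the back right wing screw
- primer_jar: paint jar with a black cap, 66 mm across, 70 mm high, behind and left of the chamber, not needed; origin at the centre of its underside
- orange_mug: orange mug, 69 mm across, 68 mm high, behind and left, not needed; origin at the centre of its underside
- glue_bottle: small bottle with a red nozzle cap, 38 mm across, 130 mm high, behind and left, not needed; origin at the centre of its underside

How it is judged (in metres and radians):
On the way:
1. two diagonally opposite wing screws are tight (at least 1.2 rad) while the other two are not yet (below 0.9 rad) (((value of joint each of wing_fl, wing_br above 1.2 rad and value of joint each of wing_fr, wing_bl below 0.9 rad) or (value of joint each of wing_fr, wing_bl above 1.2 rad and value of joint each of wing_fl, wing_br below 0.9 rad))), for 0.2 s.
At the end, for the whole second after the job is handed in: all four wing screws are tight (1.2 rad or more of the 1.4 rad at their stop) and the cover is level within 0.01 rad (value of joint each of wing_fl, wing_fr, wing_bl, wing_br above 1.2 rad and angle between cover_top's own z axis and vertical below 0.01 rad); the robot touches nothing.
It fails at once if the jar, mug or bottle beside the chamber is pushed away by more than 30 mm or knocked over (distance of any of primer_jar, orange_mug, glue_bottle from where it was at the start of the episode above 0.03 m or angle between any of primer_jar, orange_mug, glue_bottle's own z axis and vertical above 0.6 rad).
It also fails if it takes over 58 s, if anything falls off the work surface, if the arm or the gripper's body presses on something with over 40 N, if the wrist force passes 120 N, or if a joint passes its speed limit or range.

### The arm

A 6-joint arm with a two-finger parallel gripper is mounted at the origin on a cart in front of the work surface, level with it; the furniture and walls round the work are solid. World frame = base frame: x ahead of the robot, y to its left, z up, the work surface at z = 0. Lengths are in mm, angles in rad, forces in N, time in s.
With the tool pointing down it reaches from about 275 to 750 mm from the base axis. Payload 10.2 kg.
Tool frame: the origin (TCP) lies midway between the tips of the shut fingers; the grasp point (between the pads) lies 19 mm behind it (ctrl.pinch_z is the distance from the TCP to the grasp point, in mm); x points along the fingers, z is the direction in which the jaws open and shut, and the axes are right-handed (so a half turn about x gives the same grasp; the last joint's range is limited). The gripper opens to 85 mm and grips with 20 to 120 N. Pads are 22 mm wide; open, the fingers measure 114 mm over their backs; the gripper's body (76 mm by 85 mm) begins 54 mm behind the grasp point. The pads swing forward as they close: fully open they stand 13 mm farther back than shut.
Start: joints at [-1.463, 0.313, 1.498, -0, 1.331, -0.223], TCP at [170.507, -496.547, 231.294] pointing down, gripper open.
Joint ranges: [-2.94, 2.94], [-0.97, 2.17], [0.19, 2.56], [-1.23, 4.37], [0.02, 3.11], [-2.88, 2.88]. Speed limits (rad/s): [2.39, 2.39, 3.01, 3.14, 3.14, 3.14].

### API

Orientations are given as a unit quaternion [w, x, y, z].
In Python, from rig import ctrl, capture, workorder, nets gives the robot as it stands. The module is installed in compiled form; this text tells all that it offers.
- The arm moves only by the tool send_rows, never from a script. Its argument "rows" is text: rows parted by semicolons, each of 5 numbers parted by spaces: the opening, from 0 (shut) to 1 (fully open), then the shift along the tool's x, y, z in cm, then the turn about the tool's x in units of 5 degrees (1.0 is 5 degrees). In form: grip x y z yaw; .... A call has 1 to 12 rows; each row is the pose to reach, as a shift and turn from the pose commanded when the call began, along the tool's axes at that moment; what a row does not reach only later rows make up. A row lasts 1/10 s, in which the tool goes at most 50 mm and 8.59 degrees, less where a joint would pass 70% of its speed; a pose out of reach is approached as far as the arm can. A call with a gripper value outside its range is refused whole. The fingers move at their own pace and stop on an object; "grip_force" is the grip in N (left out, the last holds). Time passes only in rows, so rows that repeat a pose let the fingers close. It gives the time, the measured TCP pose, the force and the opening at its end, in the units of the state.
- ctrl.sense(): the state, without advancing time (a new reading comes with each control period).
- capture(name): name is "scene" or "top" or "wrist"; returns a dict with "pixels" (400x640x3 uint8, red, green, blue), "intrinsics" (3x3 intrinsics, pixels), "view" (4x4, takes a point from world to camera coordinates); the wrist camera has in their place "mount" (4x4, takes a point from camera to tool coordinates, whose origin is the TCP and whose axes are the tool frame's). Camera axes: x right, y down, z forward; pixel columns grow to the right and rows downward; lengths in mm; the calibration is good to about 2 mm. A picture is of the moment at which its call begins: read the wrist's pose just before it. There is no depth.
- workorder.finish_job(): hands the job in, once; it reports no verdict.
Trained networks look in a picture, given as the dict that the camera call returned (one of the last four; its "shot" number tells which), for a name from the list of things; names that differ only in an ending like _2 or _b are one class to them, and where a whole thing is asked for, a point or a joint stands for the part that bears it (a point fixed in the world has none). Each returns a list of dicts, best first, with "confidence" (0 to 1); they miss things now and then, are a little off and sometimes report something else, mostly with a low value. They report only what shows in the picture. A call takes as long as a camera call.
- nets.boxes_of(picture, target): "location" ([x, y, z] in mm, in world coordinates, good to about 4 mm: the middle of the surface that is visible of it).
- nets.spot_point(picture, target): "location" ([x, y, z] in mm, in world coordinates, good to about 4 mm: a listed point, or the origin of a listed thing).
The state is a dict: "time_s": time; "joints": joint angles; "dq": joint speeds; "tau": joint torques, N m; "eef_pos": TCP position; "ee_rot": TCP orientation; "force": force on the tool from outside, world axes, zero at the start; "wrist_torque": the same for the moment, N m; "grip_width": opening from 0.0 (shut) to 1.0 (fully open).
Only numpy, scipy, OpenCV 4.12 (cv2) and the standard library are available. Lean on these libraries where they do the work, as an engineer would, in place of code of your own. Each camera call takes 0.05 s, during which the arm holds its last target.

## Working session

There is one attempt and no reset: what is moved stays moved. The work goes in short steps, Python scripts to look and compute and a tool call to move; the robot and the scene stay as the last step left them, time stands still between calls to the robot, and variables do not carry over. Pictures are saved under pics/ and viewed, and the job is handed in when it is done.

Besides the shell and the picture viewer there is one more tool, called after ">>>" as a command line: name --argument value ..., lists and objects as JSON in quotes. send_rows: Moves the arm, as the interface text tells. Its arguments: {"type":"object","properties":{"rows":{"type":"string"},"grip_force":{"type":"number"}},"required":["rows"]}

```bash
mkdir -p pics; ls; cat > h.py <<'E'
import numpy as np, cv2
from rig import ctrl, capture, workorder, nets
def save(p,n): cv2.imwrite('pics/'+n+'.png', cv2.cvtColor(p['pixels'],cv2.COLOR_RGB2BGR))
E
python3 - <<'E'
from h import *
print(ctrl.sense(), ctrl.pinch_z)
for c in ['scene','top']:
    p=capture(c); save(p,c+'0')
    for t in ['wing_fl_grip','wing_fr_grip','wing_bl_grip','wing_br_grip','chamber','cover_top','primer_jar','orange_mug','glue_bottle']:
        r=nets.spot_point(p,t); print(c,t,[(np.round(d['location'],0).tolist(),round(d['confidence'],2)) for d in r[:5]])
E
```

```text
pics
{'time_s': 0.0, 'joints': array([-1.46341532e+00,  3.13452660e-01,  1.49842316e+00,  2.21115895e-05,
        1.33102211e+00, -2.23374438e-01]), 'dq': array([ 0.00257757, -0.00037561, -0.00078153, -0.00060018, -0.00072639,
        0.00052648]), 'tau': array([ 1.08480916e-03, -4.12267721e+01, -2.59739631e+01, -1.95608436e-04,
        4.15503295e-03,  9.90211646e-06]), 'eef_pos': array([ 170.47612683, -496.28041061,  230.7389651 ]), 'ee_rot': array([ 0.57518819,  0.41121683,  0.57579056, -0.41051736]), 'force': array([ 0.19426363,  0.2596666 , -0.53725147]), 'wrist_torque': array([-0.00212019, -0.02171   , -0.03656662]), 'grip_width': 1.0016455852198958} 18.700000000000003
scene wing_fl_grip [([516.0, -52.0, 146.0], 0.84), ([566.0, -112.0, 1.0], 0.35)]
scene wing_fr_grip [([506.0, -160.0, 148.0], 0.52)]
scene wing_bl_grip [([621.0, -61.0, 145.0], 0.62)]
scene wing_br_grip [([616.0, -172.0, 146.0], 0.69)]
scene chamber [([568.0, -113.0, 3.0], 0.9), ([519.0, -52.0, 144.0], 0.63), ([505.0, -162.0, 151.0], 0.19)]
scene cover_top [([559.0, -112.0, 126.0], 0.61), ([517.0, -52.0, 148.0], 0.59)]
scene primer_jar [([784.0, 82.0, -2.0], 0.85)]
scene orange_mug [([673.0, 258.0, -1.0], 0.55)]
scene glue_bottle [([771.0, 193.0, -1.0], 0.82)]
top wing_fl_grip [([514.0, -53.0, 147.0], 0.62)]
top wing_fr_grip [([502.0, -164.0, 152.0], 0.73)]
top wing_bl_grip []
top wing_br_grip [([610.0, -170.0, 149.0], 0.6)]
top chamber [([562.0, -107.0, 0.0], 0.6)]
top cover_top [([563.0, -117.0, 127.0], 0.71), ([781.0, 84.0, 4.0], 0.6)]
top primer_jar [([779.0, 85.0, -0.0], 0.92), ([565.0, -110.0, -1.0], 0.26)]
top orange_mug []
top glue_bottle [([770.0, 192.0, 4.0], 0.69)]
```

View pics/scene0.png

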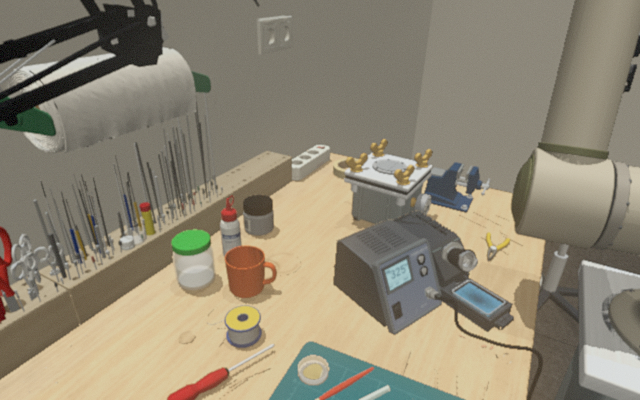

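View pics/top0.png

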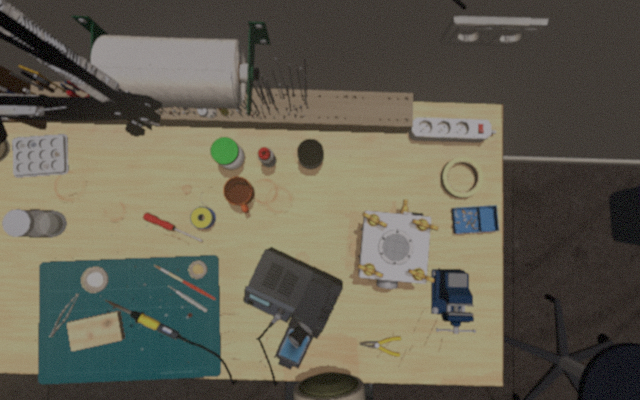

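The top view shows the chamber near (395,247), with wing screws near (375,220), (424,225), (370,270) and (415,274). The gauge at (386,284) faces the robot. The nets give four screws on a consistent 110 mm square, yawed about -0.09 rad. Next I'll work out the move to a wrist view above the chamber.

```bash
cat >> h.py <<'E'
from scipy.spatial.transform import Rotation as R
def rot(s): q=s['ee_rot']; return R.from_quat([q[1],q[2],q[3],q[0]]).as_matrix()
def plan(target, zaz=None, s=None):
    """target TCP world mm; zaz desired azimuth (rad) of tool z (mod pi)"""
    s=s or ctrl.sense(); M=rot(s)
    d=M.T@(np.array(target)-s['eef_pos'])/10
    az=np.arctan2(M[1,2],M[0,2])
    print('pos',s['eef_pos'].round(1),'az z',round(az,3),'x axis',M[:,0].round(3),'j',s['joints'].round(2),'t',s['time_s'])
    print('shift cm',d.round(2))
    if zaz is not None:
        for k in (-2,-1,0,1,2):
            t=-(zaz+k*np.pi-az)   # +turn about down = clockwise
            if abs(t)<3.6: print(' yaw units',round(np.degrees(t)/5,2), 'j6 maybe',round(s['joints'][5]+t,2),round(s['joints'][5]-t,2))
E
python3 - <<'E'
from h import *
plan([500,-112,330],0)
p=capture('wrist'); print(p['mount'],p['intrinsics']); save(p,'w0')
E
```

```text
pos [ 170.5 -496.6  231.3] az z -1.24 x axis [ 0.  0. -1.] j [-1.46  0.31  1.5   0.    1.33 -0.22] t 1.0
shift cm [ -9.87  43.65 -25.67]
 yaw units 21.79 j6 maybe 1.68 -2.13
 yaw units -14.21 j6 maybe -1.46 1.02
[[-2.35499469e-04 -3.00126997e-01  9.53899224e-01 -1.42580408e+02]
 [-4.52364829e-04 -9.53899121e-01 -3.00127077e-01  7.75888900e+01]
 [ 9.99999870e-01 -5.02190227e-04  8.88758389e-05  1.26613210e+00]
 [ 0.00000000e+00  0.00000000e+00  0.00000000e+00  1.00000000e+00]] [[335.61288747   0.         326.04341461]
 [  0.         335.61288747 190.97036195]
 [  0.           0.           1.        ]]
```

View pics/w0.png

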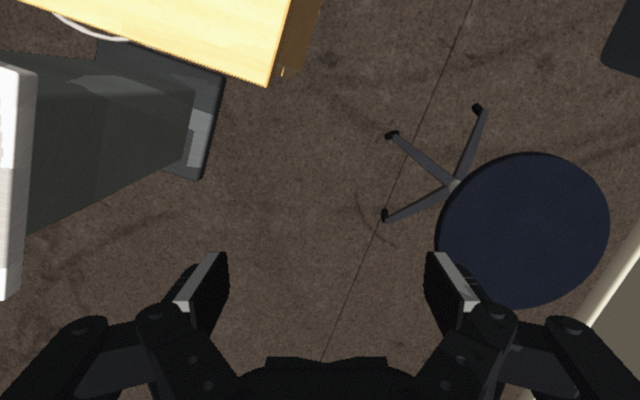

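The wrist view shows floor, the desk edge at upper left and the fingers at the bottom. Now to the chamber.

```bash
python3 - <<'E'
from h import *
plan([541,-168,300],-0.37)
E
```

```text
pos [ 170.5 -496.6  231.3] az z -1.24 x axis [ 0. -0. -1.] j [-1.46  0.31  1.5  -0.    1.33 -0.22] t 1.05
shift cm [ -6.87  45.71 -19.04]
 yaw units 26.03 j6 maybe 2.05 -2.5
 yaw units -9.97 j6 maybe -1.09 0.65
```

>>> send_rows --rows "1 -6.9 0 0 0;1 -6.9 5 -2 -1;1 -6.9 10 -4 -2;1 -6.9 14 -6 -3;1 -6.9 18 -8 -4;1 -6.9 22 -10 -5;1 -6.9 27 -12 -6;1 -6.9 32 -14 -7;1 -6.9 37 -16 -8;1 -6.9 41 -18 -9;1 -6.9 45.7 -19 -10;1 -6.9 45.7 -19 -10"

```text
time_s: 2.25
eef_pos: [543.8, -165.1, 299.4]
ee_rot: [0.696, 0.127, 0.696, -0.126]
force: [-0.2, -0.9, 0.7]
grip_width: 1.001
```

>>> send_rows --rows "1 0 0 0 0;1 0 0 0 0;1 0 0 0 0"

```text
time_s: 2.55
eef_pos: [540.2, -169.4, 300.6]
ee_rot: [0.695, 0.13, 0.695, -0.13]
force: [-1.4, 0.1, 0.5]
grip_width: 1.001
```

```bash
cat > look.py <<'E'
from h import *
import sys, pickle
s=ctrl.sense(); p=capture('wrist'); save(p,sys.argv[1]); pickle.dump((s,p),open(sys.argv[1]+'.pkl','wb'))
plan(s['eef_pos'],None,s); print('F',s['force'].round(1),s['wrist_torque'].round(2),'w',s['grip_width'])
for t in ['wing_fl_grip','wing_fr_grip','wing_bl_grip','wing_br_grip','cover_top']:
    r=nets.spot_point(p,t); print(t,[(np.round(d['location'],0).tolist(),round(d['confidence'],2)) for d in r[:5]])
E
python3 look.py w1
```

```text
pos [ 540.2 -169.4  300.6] az z -0.369 x axis [ 0. -0. -1.] j [-0.51  0.37  1.24 -0.    1.53 -0.14] t 2.55
shift cm [0. 0. 0.]
F [-1.4  0.1  0.5] [ 0.04 -0.05  0.01] w 1.0012738311659997
wing_fl_grip [([511.0, -55.0, 146.0], 0.8)]
wing_fr_grip [([500.0, -163.0, 146.0], 0.58)]
wing_bl_grip [([618.0, -64.0, 141.0], 0.67)]
wing_br_grip [([615.0, -171.0, 145.0], 0.86)]
cover_top [([563.0, -114.0, 127.0], 0.91)]
```

View pics/w1.png

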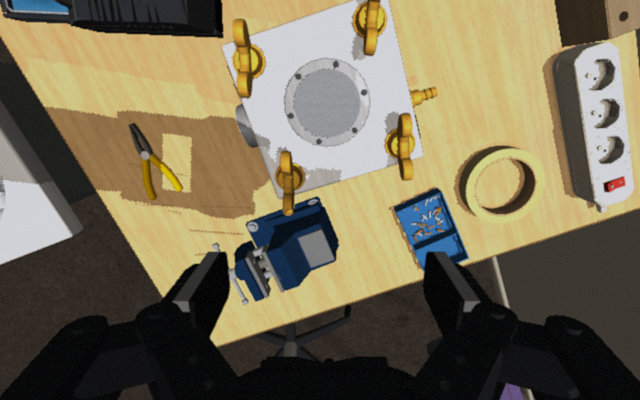

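The view is clear. The wings are at about (246,58) FL, (371,18) BL, (290,180) FR and (404,147) BR, all nearly along the image vertical. The vise sits below FR. I'll enlarge it to measure the wing angles.

```bash
python3 - <<'E'
import cv2
im=cv2.imread('pics/w1.png')[0:225,215:445]
cv2.imwrite('pics/w1c.png',cv2.resize(im,None,fx=2.65,fy=2.65,interpolation=cv2.INTER_CUBIC))
E
```

```text
(no output)
```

View pics/w1c.png

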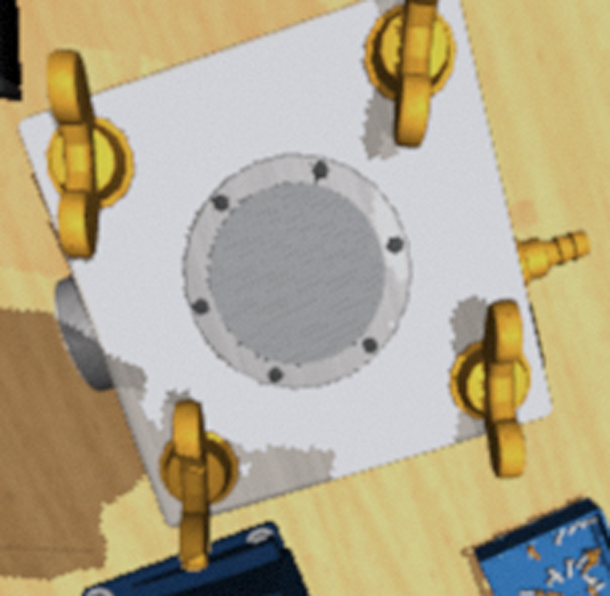

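```bash
cat > fit.py <<'E'
from h import *
import sys,pickle
from scipy.optimize import minimize
def proj(P,s,p):
    M=rot(s); T=np.eye(4);T[:3,:3]=M;T[:3,3]=s['eef_pos']
    C=np.linalg.inv(T@p['mount'])
    c=(C@np.c_[P,np.ones(len(P))].T)[:3]; u=p['intrinsics']@c; return (u[:2]/u[2]).T
def parts(x,y,th,zc):
    c,s_=np.cos(th),np.sin(th)
    a=np.linspace(0,2*np.pi,24,endpoint=False)
    hub=np.array([[x+15*np.cos(t),y+15*np.sin(t),zc+h] for t in a for h in (0,7)])
    def box(l0,l1,z0,z1,t=4.5):
        return np.array([[x+l*c-w*s_,y+l*s_+w*c,zc+z] for l in (l0,l1) for w in (-t,t) for z in (z0,z1)])
    def ear(sg):
        A=[]
        for l,z0,z1 in ((8,10,21),(12,10,30),(18,11,35),(24,13,35),(28,17,32),(30,22,28)):
            A.append(box(sg*l,sg*l,z0,z1)[[0,1,2,3]])
        return np.vstack(A)
    return [hub,box(-12,12,7,21),ear(1),ear(-1)]
def render(x,y,th,zc,s,p,K=4):
    m=np.zeros((400*K//2,640*K//2),np.uint8); f=K/2
    for P in parts(x,y,th,zc):
        q=proj(P,s,p)*f
        cv2.fillConvexPoly(m,cv2.convexHull(q.astype(np.float32)).astype(np.int32),1)
    return m
def brass(p):
    h=cv2.cvtColor(p['pixels'],cv2.COLOR_RGB2HSV)
    return ((h[...,0]>12)&(h[...,0]<30)&(h[...,1]>165)&(h[...,2]>70)).astype(np.uint8)
def fit(name,x,y,th,zc,s,p,bm):
    big=cv2.resize(bm,None,fx=2,fy=2,interpolation=cv2.INTER_NEAREST)
    u=proj(np.array([[x,y,zc+20]]),s,p)[0]*2
    yy,xx=np.mgrid[:800,:1280]; roi=((xx-u[0])**2+(yy-u[1])**2<95**2)
    B=big*roi
    def cost(v):
        m=render(v[0],v[1],v[2]/20,zc,s,p); return 1-(m&B).sum()/max(1,(m|B).sum())
    best=min((minimize(cost,[x,y,(th+d)*20],method='Nelder-Mead',options=dict(initial_simplex=np.array([[x-4,y-3,(th+d)*20-2],[x+4,y,(th+d)*20],[x,y+4,(th+d)*20],[x,y,(th+d)*20+3]]),maxiter=120)) for d in (-.2,0,.2)),key=lambda r:r.fun)
    v=best.x; return v[0],v[1],v[2]/20,best.fun
if __name__=='__main__':
    n=sys.argv[1]; s,p=pickle.load(open(n+'.pkl','rb')); bm=brass(p)
    zc=float(sys.argv[2]) if len(sys.argv)>2 else 126
    th0=[float(a) for a in sys.argv[3:7]] if len(sys.argv)>6 else [1.2]*4
    im=cv2.resize(cv2.cvtColor(p['pixels'],cv2.COLOR_RGB2BGR),None,fx=2,fy=2)
    N=dict(fl=(513,-54),fr=(502,-162),bl=(619,-62),br=(613,-171))
    for (k,(x,y)),t in zip(N.items(),th0):
        r=fit(k,x,y,t,zc,s,p,bm); print(k,np.round(r,3))
        m=render(*r[:3],zc,s,p); c,_=cv2.findContours(m,cv2.RETR_EXTERNAL,cv2.CHAIN_APPROX_NONE); cv2.drawContours(im,c,-1,(255,0,255),1)
    cv2.imwrite('pics/fit_'+n+'.png',im[0:500,360:960])
E
python3 fit.py w1
```

```text
fl [ 5.13363e+02 -5.67750e+01  1.22800e+00  2.26000e-01]
fr [ 5.05616e+02 -1.65833e+02  1.16600e+00  2.82000e-01]
bl [ 6.23568e+02 -6.19420e+01  1.07200e+00  2.31000e-01]
br [ 6.15495e+02 -1.73332e+02  1.35400e+00  3.34000e-01]
```

View pics/fit_w1.png

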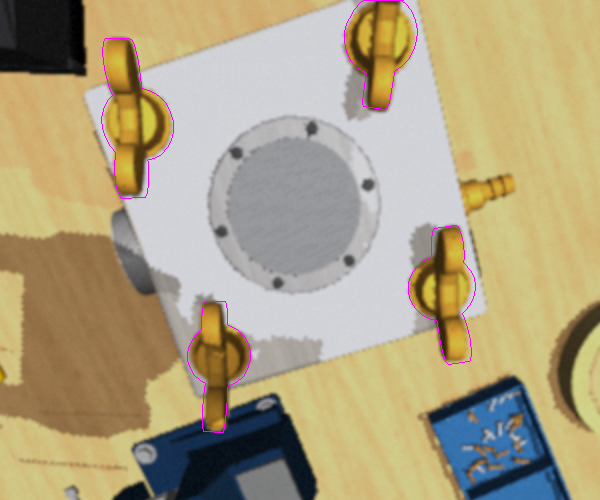

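The overlay outlines match all four wings. The chamber yaw is about -0.065 and the screws start at q ≈ 0.11, 0.17, 0.26 and 0.0 (fl, fr, bl, br). I'll start with FL.

```bash
python3 - <<'E'
from h import *
plan([513.2,-56,190],1.225-np.pi/2)
E
```

```text
pos [ 540.8 -168.7  300.5] az z -0.368 x axis [ 0. -0. -1.] j [-0.51  0.37  1.24  0.    1.53 -0.14] t 2.85
shift cm [11.04  9.53 -6.63]
 yaw units 35.75 j6 maybe 2.98 -3.26
 yaw units -0.25 j6 maybe -0.16 -0.12
 yaw units -36.25 j6 maybe -3.3 3.02
```

>>> send_rows --rows "0.55 3 4 -3 0;0.55 7 8 -6 -0.25;0.55 11 9.5 -6.6 -0.25;0.55 11 9.5 -6.6 -0.25;0.55 11 9.5 -6.6 -0.25;0.55 11 9.5 -6.6 -0.25;0.55 11 9.5 -6.6 -0.25" --grip_force 60

```text
time_s: 3.55
eef_pos: [514.6, -57.4, 192.0]
ee_rot: [0.698, 0.122, 0.695, -0.122]
force: [-0.5, 0.3, 0.2]
grip_width: 0.551
```

```bash
python3 look.py w2; python3 - <<'E'
from h import *
plan([513.2,-56,136],1.225-np.pi/2)
E
```

```text
pos [514.6 -57.4 192. ] az z -0.347 x axis [ 0.003 -0.001 -1.   ] j [-0.34  0.33  1.58 -0.    1.23  0.01] t 3.55
shift cm [0. 0. 0.]
F [-0.5  0.3  0.2] [ 0.03  0.01 -0.05] w 0.5508876814922976
wing_fl_grip [([510.0, -55.0, 147.0], 0.76)]
wing_fr_grip [([506.0, -163.0, 144.0], 0.98)]
wing_bl_grip [([621.0, -63.0, 139.0], 0.76)]
wing_br_grip [([614.0, -169.0, 147.0], 0.97)]
cover_top [([564.0, -114.0, 125.0], 0.61)]
pos [513.7 -56.4 190.6] az z -0.346 x axis [ 0.001 -0.    -1.   ] j [-0.34  0.33  1.58 -0.    1.23  0.01] t 3.85
shift cm [ 5.46  0.02 -0.06]
 yaw units 36.0 j6 maybe 3.15 -3.13
 yaw units -0.0 j6 maybe 0.01 0.01
 yaw units -36.0 j6 maybe -3.13 3.15
```

View pics/w2.png

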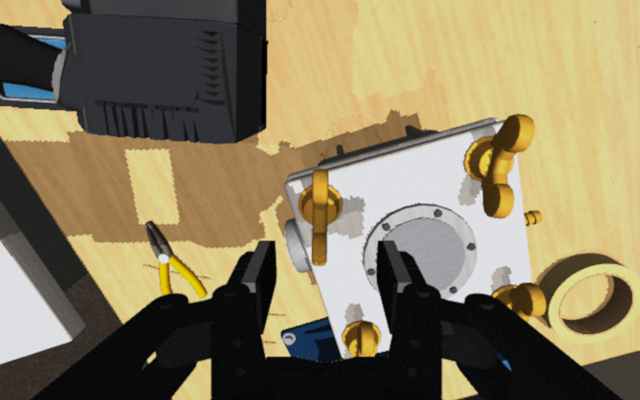

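FL's wing at (320,215) lies vertical between the fingers, at columns 270 and 383. It's aligned and about 2 mm off centre, so I'll refine with a second-view fit.

```bash
for z in 122 126 130; do python3 fit.py w2 $z | head -3; done
python3 - <<'E'
from h import *
import pickle
from scipy.optimize import least_squares
from fit import proj,parts
E
```

```text
fl [ 5.1249e+02 -5.7258e+01  1.2180e+00  1.9500e-01]
fr [ 5.04550e+02 -1.69669e+02  1.36000e+00  4.75000e-01]
bl [ 6.2407e+02 -6.5315e+01  1.2050e+00  4.8300e-01]
fl [ 5.12838e+02 -5.65860e+01  1.20500e+00  2.14000e-01]
fr [ 5.05389e+02 -1.66430e+02  1.37700e+00  4.88000e-01]
bl [ 6.22862e+02 -6.38680e+01  1.23200e+00  4.87000e-01]
fl [ 5.13429e+02 -5.53770e+01  1.21700e+00  2.35000e-01]
fr [ 5.05473e+02 -1.63351e+02  1.35100e+00  5.04000e-01]
bl [ 6.21448e+02 -6.27400e+01  1.27900e+00  4.97000e-01]
```

View pics/fit_w2.png

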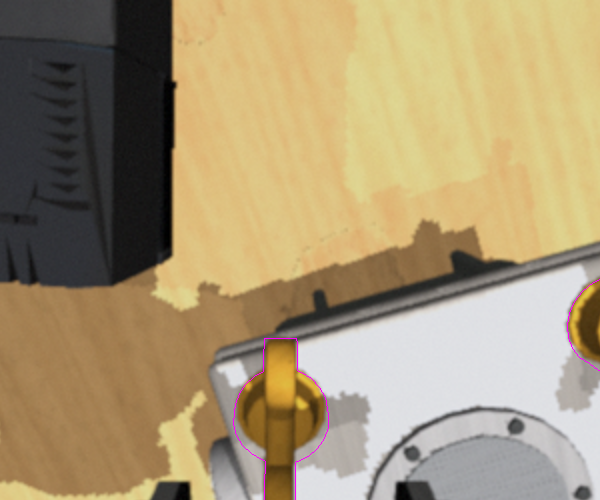

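Both views agree on FL at (512.9, -56.5), θ ≈ 1.215, with the cover at 126. Descending now.

>>> send_rows --rows "0.55 2 0 -0.08 0;0.55 4 0 -0.08 0;0.55 5.4 0 -0.08 0;0.55 5.4 0 -0.08 0;0.55 5.4 0 -0.08 0;0.55 5.4 0 -0.08 0"

```text
time_s: 4.45
eef_pos: [513.3, -56.0, 137.3]
ee_rot: [0.697, 0.121, 0.696, -0.122]
force: [0.2, -0.6, 0.3]
grip_width: 0.549
```

>>> send_rows --rows "0.25 0 0 0 0;0.2 0 0 0 0;0.15 0 0 0 0;0 0 0 0 0;0 0 0 0 0;0 0 0 0 0;0 0 0 0 0;0 0 0 0 0"

```text
time_s: 5.25
eef_pos: [511.8, -55.3, 138.7]
ee_rot: [0.696, 0.121, 0.697, -0.121]
force: [-16.0, 4.6, 24.8]
grip_width: 0.085
```

```bash
python3 look.py w3|head -3
```

```text
pos [511.8 -55.3 138.7] az z -0.345 x axis [-0.002  0.    -1.   ] j [-0.34  0.38  1.65 -0.    1.1   0.01] t 5.25
shift cm [0. 0. 0.]
F [-16.    4.6  24.8] [ 0.77  2.65 -0.14] w 0.0847203004788063
```

View pics/w3.png

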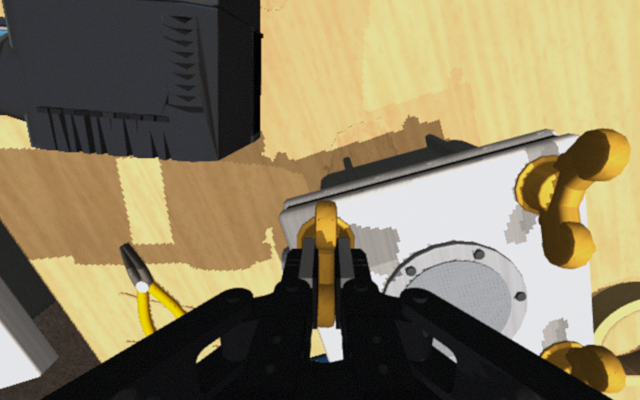

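The wing is held, but there is 25 N upward and -16 N sideways, so the tips are touching the hub. I'll back up about 4 mm and centre it by about 2 mm.

>>> send_rows --rows "0.0 -0.2 0 -0.1 0;0 -0.35 0 -0.2 0;0 -0.35 0 -0.2 0;0 -0.35 0 -0.2 0"

```text
time_s: 5.95
eef_pos: [511.3, -55.2, 139.4]
ee_rot: [0.697, 0.122, 0.696, -0.122]
force: [5.4, -0.0, -8.6]
grip_width: 0.08
```

>>> send_rows --rows "0 0.02 0 0 1.3;0 0.05 0 0 2.6;0 0.07 0 0 3.9;0 0.1 0 0 5.2;0 0.12 0 0 6.5;0 0.14 0 0 7.8;0 0.16 0 0 9.1;0 0.18 0 0 10.4;0 0.2 0 0 11.7;0 0.22 0 0 13;0 0.24 0 0 14.3;0 0.25 0 0 15"

```text
time_s: 7.15
eef_pos: [510.6, -54.3, 136.9]
ee_rot: [0.477, 0.521, 0.478, -0.521]
force: [1.2, 3.8, -2.8]
grip_width: 0.084
```

>>> send_rows --rows "0 0 0 0 0;0 0 0 0 0;0 0 0 0 0"

```text
time_s: 7.45
eef_pos: [510.6, -54.3, 137.0]
ee_rot: [0.479, 0.52, 0.48, -0.52]
force: [2.2, 4.8, -5.8]
grip_width: 0.082
```

```bash
python3 look.py w4|head -3
```

```text
pos [510.6 -54.3 137. ] az z -1.652 x axis [-0.001  0.002 -1.   ] j [-0.33  0.38  1.66  0.    1.1   1.32] t 7.45
shift cm [0. 0. 0.]
F [ 2.2  4.8 -5.8] [ 0.8  -0.38  0.31] w 0.08228887246498362
```

View pics/w4.png

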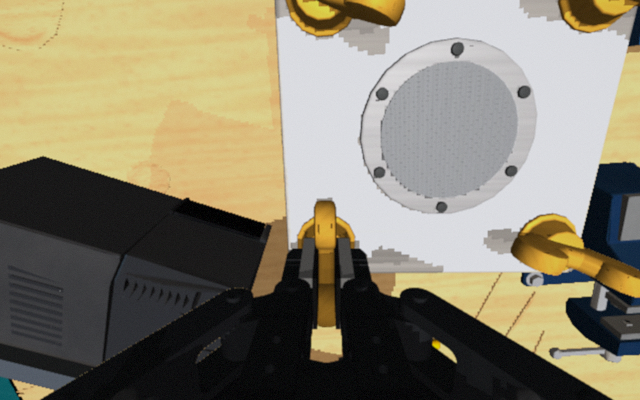

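FL's wing now lies along the chamber's x axis and is held with about 0.3 N m at its stop. Releasing and lifting.

>>> send_rows --rows "0.3 0 0 0 0;0.55 0 0 0 0;0.55 0 0 0 0;0.55 -2.5 0 0 0;0.55 -6 0 0 0;0.55 -6 0 0 0;0.55 -6 0 0 0"

```text
time_s: 8.45
eef_pos: [511.0, -55.3, 197.7]
ee_rot: [0.479, 0.521, 0.478, -0.52]
force: [0.3, 0.8, -0.2]
grip_width: 0.552
```

```bash
python3 look.py w5|head -3; python3 fit.py w5 125.5 -0.065 1.17 1.07 1.33; python3 - <<'E'
from h import *
plan([614.1,-171.3,195],1.345-np.pi/2)
E
```

```text
pos [511.  -55.3 197.7] az z -1.654 x axis [ 0.001 -0.001 -1.   ] j [-0.34  0.32  1.58 -0.    1.24  1.32] t 8.45
shift cm [0. 0. 0.]
F [ 0.3  0.8 -0.2] [-0.03  0.02  0.01] w 0.5515124991096915
fl [ 5.12787e+02 -5.55180e+01 -7.10000e-02  1.93000e-01]
fr [ 5.05839e+02 -1.64591e+02  1.15300e+00  2.40000e-01]
bl [ 6.23503e+02 -6.29790e+01  1.00700e+00  2.62000e-01]
br [ 6.16148e+02 -1.72907e+02  1.46900e+00  4.71000e-01]
pos [510.7 -55.1 196.6] az z -1.654 x axis [-0.001  0.    -1.   ] j [-0.34  0.32  1.58 -0.    1.24  1.32] t 8.75
shift cm [ 0.14 11.28 10.72]
 yaw units 19.63 j6 maybe 3.03 -0.39
 yaw units -16.37 j6 maybe -0.11 2.75
```

View pics/fit_w5.png

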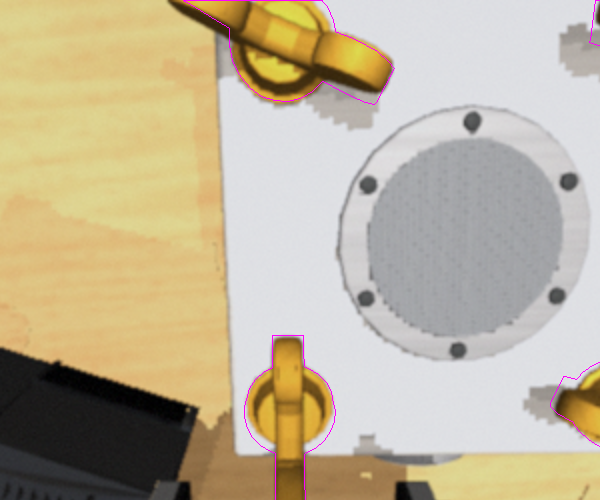

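FL fits at θ = -0.071, in line with the cover edge, so it's at its stop. Next is BR, diagonally opposite.

>>> send_rows --rows "0.55 0 2 2 -1.6;0.55 0 4 4 -3.2;0.55 0 6 6 -4.8;0.55 0 8 8 -6.4;0.55 0 10 9.5 -8;0.55 0 11.3 10.7 -9.6;0.55 0 11.3 10.7 -11.2;0.55 0 11.3 10.7 -12.8;0.55 0 11.3 10.7 -14.4;0.55 0 11.3 10.7 -16;0.55 0 11.3 10.7 -16.4;0.55 0 11.3 10.7 -16.4"

```text
time_s: 9.95
eef_pos: [614.5, -171.1, 196.8]
ee_rot: [0.702, 0.079, 0.703, -0.079]
force: [-0.3, 0.0, -0.9]
grip_width: 0.553
```

>>> send_rows --rows "0.55 0 0 0 0;0.55 0 0 0 0"

```text
time_s: 10.15
eef_pos: [614.5, -171.2, 197.1]
ee_rot: [0.703, 0.079, 0.703, -0.079]
force: [-0.1, -0.0, -0.5]
grip_width: 0.546
```

```bash
python3 look.py w6|head -3; python3 fit.py w6 126 -0.065 1.17 1.07 1.33|tail -1; python3 - <<'E'
from h import *
plan([614.1,-171.3,139.5],1.345-np.pi/2)
E
```

```text
pos [ 614.5 -171.2  197.1] az z -0.224 x axis [-0.  0. -1.] j [-0.45  0.59  1.17  0.    1.38 -0.23] t 10.15
shift cm [0. 0. 0.]
F [-0.1 -0.  -0.5] [-0.04  0.02  0.  ] w 0.5458580486451848
br [ 6.15087e+02 -1.73167e+02  1.30800e+00  2.33000e-01]
pos [ 614.6 -171.2  197.3] az z -0.224 x axis [ 0. -0. -1.] j [-0.45  0.59  1.17 -0.    1.38 -0.23] t 10.45
shift cm [ 5.78 -0.02 -0.04]
 yaw units 36.03 j6 maybe 2.91 -3.38
 yaw units 0.03 j6 maybe -0.23 -0.23
 yaw units -35.97 j6 maybe -3.37 2.91
```

View pics/w6.png

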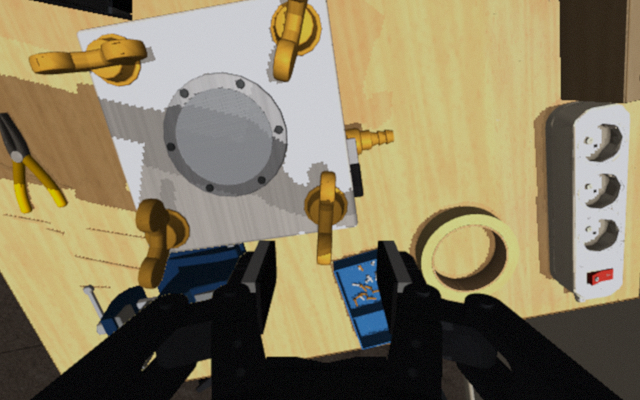

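View pics/fit_w6.png

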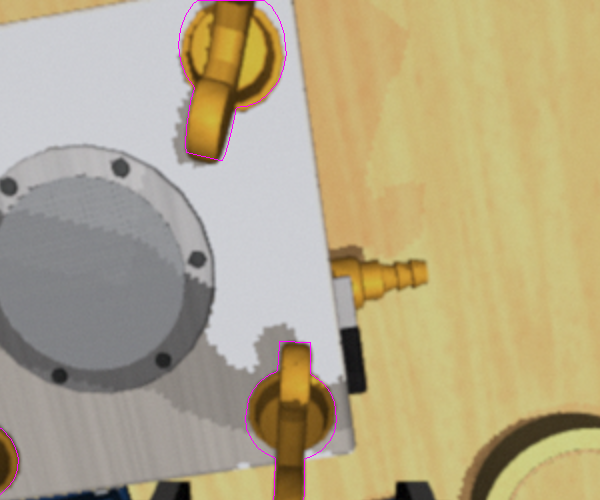

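BR's wing is at (326,215), nearly vertical between the fingers. θ is about 1.32, so I'll add a small yaw trim.

>>> send_rows --rows "0.55 2 0 -0.08 0.2;0.55 4 0 -0.08 0.2;0.55 5.7 0 -0.08 0.2;0.55 5.7 0 -0.08 0.2;0.55 5.7 0 -0.08 0.2"

```text
time_s: 10.95
eef_pos: [614.0, -171.1, 140.9]
ee_rot: [0.702, 0.085, 0.702, -0.085]
force: [-0.2, 0.1, 1.5]
grip_width: 0.549
```

>>> send_rows --rows "0.25 0 0 0 0;0.15 0 0 0 0;0 0 0 0 0;0 0 0 0 0;0 0 0 0 0;0 0 0 0 0"

```text
time_s: 11.55
eef_pos: [614.1, -171.2, 141.2]
ee_rot: [0.703, 0.085, 0.701, -0.085]
force: [-1.0, 1.0, 6.4]
grip_width: 0.08
```

>>> send_rows --rows "0 0.02 0 0 1.4;0 0.05 0 0 2.8;0 0.07 0 0 4.2;0 0.1 0 0 5.6;0 0.12 0 0 7;0 0.14 0 0 8.4;0 0.17 0 0 9.8;0 0.19 0 0 11.2;0 0.22 0 0 12.6;0 0.24 0 0 14;0 0.27 0 0 15.3;0 0.28 0 0 16.4"

```text
time_s: 12.75
eef_pos: [614.3, -171.4, 138.6]
ee_rot: [0.474, 0.526, 0.472, -0.525]
force: [-0.1, -0.2, 7.2]
grip_width: 0.077
```

>>> send_rows --rows "0 0 0 0 0;0 0 0 0 0;0 0 0 0 0"

```text
time_s: 13.05
eef_pos: [614.3, -171.4, 138.6]
ee_rot: [0.475, 0.524, 0.474, -0.524]
force: [1.0, -0.2, 6.4]
grip_width: 0.077
```

```bash
python3 look.py w7|head -3
```

```text
pos [ 614.3 -171.4  138.6] az z -1.671 x axis [ 0.002 -0.002 -1.   ] j [-0.46  0.64  1.25 -0.    1.25  1.22] t 13.05
shift cm [0. 0. 0.]
F [ 1.  -0.2  6.4] [-0.15  0.04  0.57] w 0.07700686062863682
```

View pics/w7.png

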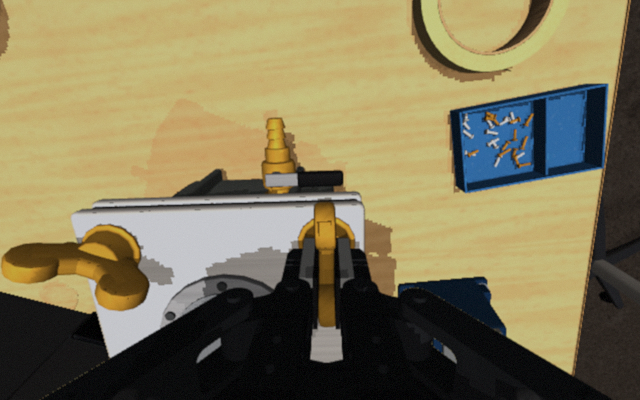

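BR's reaction torque of 0.57 N m, above the 0.15 needed to turn it, shows it's on its stop. Release and check.

>>> send_rows --rows "0.3 0 0 0 0;0.55 0 0 0 0;0.55 0 0 0 0;0.55 -2.5 0 0 0;0.55 -6 0 0 0;0.55 -6 0 0 0;0.55 -6 0 0 0"

```text
time_s: 14.05
eef_pos: [613.9, -171.0, 197.7]
ee_rot: [0.474, 0.525, 0.474, -0.525]
force: [0.2, 0.8, -0.3]
grip_width: 0.547
```

```bash
python3 look.py w8|head -3; python3 fit.py w8 125 -0.065 1.17 1.07 -0.065;  python3 - <<'E'
from h import *
plan([504,-163.5,196],1.16-np.pi/2)
E
```

```text
pos [ 613.9 -171.   197.7] az z -1.672 x axis [ 0.001 -0.    -1.   ] j [-0.46  0.59  1.17  0.    1.38  1.22] t 14.05
shift cm [0. 0. 0.]
F [ 0.2  0.8 -0.3] [ 0.01 -0.01  0.01] w 0.5468780407372357
fl [447.466 -33.393  -1.277   0.611]
fr [ 5.03065e+02 -1.64926e+02 -8.80000e-02  6.48000e-01]
bl [ 6.22188e+02 -6.18490e+01  1.20200e+00  2.39000e-01]
br [ 6.14660e+02 -1.73117e+02 -7.80000e-02  2.06000e-01]
pos [ 613.6 -170.9  196.7] az z -1.672 x axis [-0.001  0.001 -1.   ] j [-0.46  0.59  1.17  0.    1.38  1.22] t 14.35
shift cm [  0.08 -10.97   0.37]
 yaw units 21.55 j6 maybe 3.1 -0.66
 yaw units -14.45 j6 maybe -0.04 2.48
```

View pics/w8.png

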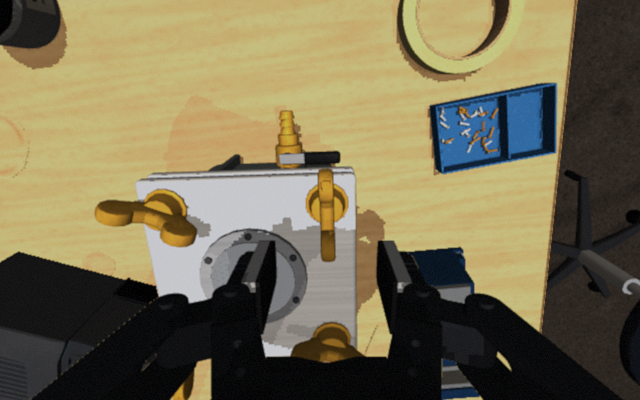

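BR fits at θ = -0.078, parallel to the side edge of the cover. The first diagonal is done, so on to FR.

>>> send_rows --rows "0.55 0 -2 0.1 -1.4;0.55 0 -4 0.2 -2.8;0.55 0 -6 0.3 -4.2;0.55 0 -8 0.4 -5.6;0.55 0 -10 0.4 -7;0.55 0 -11 0.4 -8.4;0.55 0 -11 0.4 -9.8;0.55 0 -11 0.4 -11.2;0.55 0 -11 0.4 -12.8;0.55 0 -11 0.4 -14.4;0.55 0 -11 0.4 -14.5;0.55 0 -11 0.4 -14.5"

```text
time_s: 15.55
eef_pos: [503.9, -163.8, 197.3]
ee_rot: [0.692, 0.144, 0.692, -0.144]
force: [0.3, 0.0, -0.2]
grip_width: 0.545
```

>>> send_rows --rows "0.55 0 0 0 0;0.55 0 0 0 0"

```text
time_s: 15.75
eef_pos: [503.9, -163.9, 197.4]
ee_rot: [0.692, 0.143, 0.692, -0.143]
force: [0.1, 0.2, -0.3]
grip_width: 0.549
```

```bash
python3 look.py w9|head -3; python3 fit.py w9 125.5 -0.065 1.17 1.1 -0.07; python3 - <<'E'
from h import *
plan([504,-163.5,139.5],1.16-np.pi/2)
E
```

```text
pos [ 503.9 -163.9  197.4] az z -0.408 x axis [-0.  0. -1.] j [-0.54  0.35  1.53  0.    1.25 -0.13] t 15.75
shift cm [0. 0. 0.]
F [ 0.1  0.2 -0.3] [0.02 0.01 0.  ] w 0.5486483030092042
fl [ 5.13639e+02 -5.48890e+01  3.90000e-02  3.59000e-01]
fr [ 5.05057e+02 -1.66402e+02  1.22400e+00  2.13000e-01]
bl [ 6.22487e+02 -5.41440e+01  1.41000e+00  3.33000e-01]
br [ 6.13853e+02 -1.73278e+02 -2.20000e-01  3.92000e-01]
pos [ 503.9 -163.9  197.5] az z -0.407 x axis [ 0. -0. -1.] j [-0.54  0.35  1.53  0.    1.26 -0.13] t 16.05
shift cm [ 5.8   0.04 -0.01]
 yaw units 36.04 j6 maybe 3.02 -3.27
 yaw units 0.04 j6 maybe -0.12 -0.13
 yaw units -35.96 j6 maybe -3.27 3.01
```

View pics/w9.png

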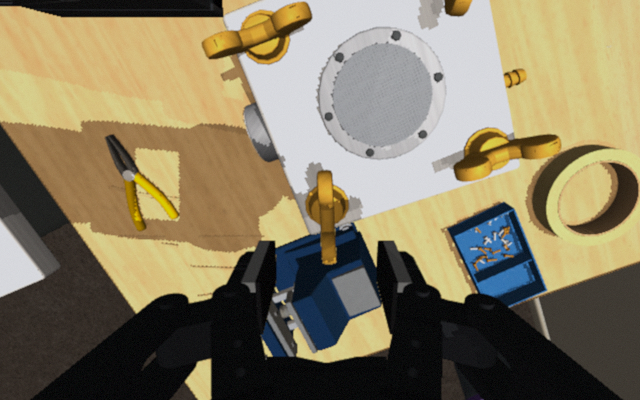

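View pics/fit_w9.png

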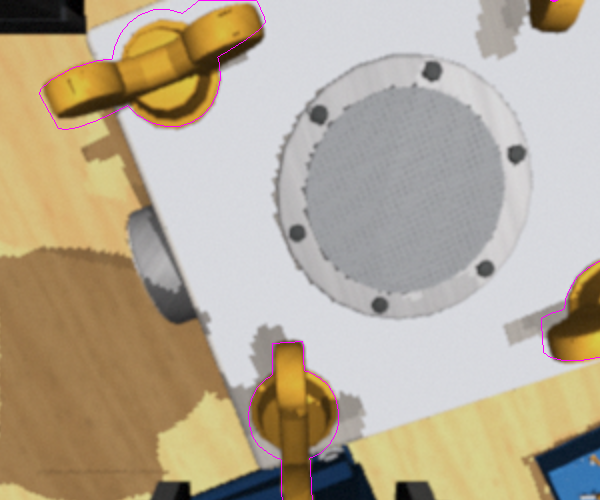

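FR's wing, from (324,172) to (329,262), is slightly off parallel, so θ is about 1.20. Before descending I'll triangulate the height of the vise next to it.

```bash
python3 - <<'E'
import pickle,numpy as np
from h import *
def P(n):
    s,p=pickle.load(open(n+'.pkl','rb'));T=np.eye(4);T[:3,:3]=rot(s);T[:3,3]=s['eef_pos'];return p['intrinsics']@np.linalg.inv(T@p['mount'])[:3]
for a,b in (((317,249),(357,290)),((252,227),(283,245)),((312,203),(348,228))):
    X=cv2.triangulatePoints(P('w1'),P('w9'),np.array(a,float).reshape(2,1),np.array(b,float).reshape(2,1));print((X[:3]/X[3]).ravel().round(0))
E
```

```text
[ 488. -278.   62.]
[ 449. -199.  103.]
[ 501. -226.   36.]
```

The vise tops out at about 100 mm or lower, and the fingertips stay at 137 mm or higher, so it's clear.

>>> send_rows --rows "0.55 2 0 0 -0.4;0.55 4 0 0 -0.4;0.55 5.7 0 0 -0.4;0.55 5.7 0 0 -0.4;0.55 5.7 0 0 -0.4"

```text
time_s: 16.55
eef_pos: [504.1, -164.0, 141.0]
ee_rot: [0.695, 0.131, 0.695, -0.131]
force: [0.0, 0.2, 0.8]
grip_width: 0.544
```

>>> send_rows --rows "0.25 0 0 0 0;0.15 0 0 0 0;0 0 0 0 0;0 0 0 0 0;0 0 0 0 0;0 0 0 0 0"

```text
time_s: 17.15
eef_pos: [504.3, -164.0, 141.2]
ee_rot: [0.695, 0.13, 0.694, -0.131]
force: [-0.9, -0.2, 5.2]
grip_width: 0.079
```

>>> send_rows --rows "0 0.02 0 0 1.3;0 0.05 0 0 2.6;0 0.07 0 0 3.9;0 0.1 0 0 5.2;0 0.12 0 0 6.5;0 0.14 0 0 7.8;0 0.16 0 0 9.1;0 0.18 0 0 10.4;0 0.2 0 0 11.7;0 0.22 0 0 13;0 0.24 0 0 14.3;0 0.25 0 0 15"

```text
time_s: 18.35
eef_pos: [504.2, -164.0, 138.7]
ee_rot: [0.471, 0.528, 0.471, -0.527]
force: [-2.0, 0.7, 7.2]
grip_width: 0.08
```

>>> send_rows --rows "0 0 0 0 0;0 0 0 0 0;0 0 0 0 0"

```text
time_s: 18.65
eef_pos: [504.2, -164.0, 138.8]
ee_rot: [0.473, 0.526, 0.472, -0.526]
force: [-0.1, 1.1, 6.8]
grip_width: 0.082
```

```bash
python3 look.py w10|head -3
```

```text
pos [ 504.2 -164.   138.8] az z -1.679 x axis [ 0.001 -0.001 -1.   ] j [-0.54  0.41  1.61 -0.    1.12  1.14] t 18.65
shift cm [0. 0. 0.]
F [-0.1  1.1  6.8] [0.12 0.16 0.55] w 0.08190462158971334
```

View pics/w10.png

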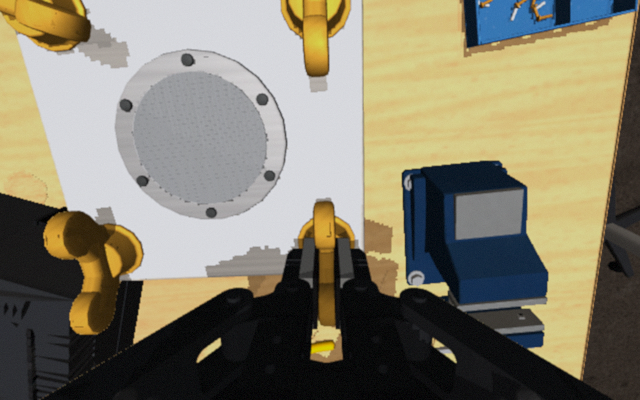

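FR shows 0.55 N m with its wing along the edge, so it's on its stop. BL is last.

>>> send_rows --rows "0.3 0 0 0 0;0.55 0 0 0 0;0.55 0 0 0 0;0.55 -2.5 0 0 0;0.55 -6 0 0 0;0.55 -6 0 0 0;0.55 -6 0 0 0"

```text
time_s: 19.65
eef_pos: [504.0, -163.9, 198.1]
ee_rot: [0.472, 0.527, 0.472, -0.527]
force: [0.1, -0.4, -0.7]
grip_width: 0.549
```

```bash
python3 look.py w11|head -3; python3 fit.py w11 124.5 -0.065 -.065 1.1 -0.065;  python3 - <<'E'
from h import *
plan([621.5,-61.2,196],1.1-np.pi/2)
E
```

```text
pos [ 504.  -163.9  198.1] az z -1.681 x axis [ 0.001 -0.    -1.   ] j [-0.54  0.35  1.53  0.    1.26  1.15] t 19.65
shift cm [0. 0. 0.]
F [ 0.1 -0.4 -0.7] [0.03 0.05 0.02] w 0.5485673143892832
fl [ 5.12091e+02 -5.47660e+01 -1.76000e-01  4.08000e-01]
fr [ 5.04614e+02 -1.65385e+02 -8.80000e-02  1.95000e-01]
bl [ 6.22739e+02 -6.39780e+01  1.15800e+00  3.28000e-01]
br [ 6.16041e+02 -1.72846e+02 -8.30000e-02  1.91000e-01]
pos [ 503.7 -163.8  197.3] az z -1.681 x axis [-0.001  0.001 -1.   ] j [-0.54  0.35  1.53 -0.    1.26  1.15] t 19.95
shift cm [  0.12  10.58 -11.49]
 yaw units 22.13 j6 maybe 3.08 -0.79
 yaw units -13.87 j6 maybe -0.06 2.36
```

View pics/w11.png

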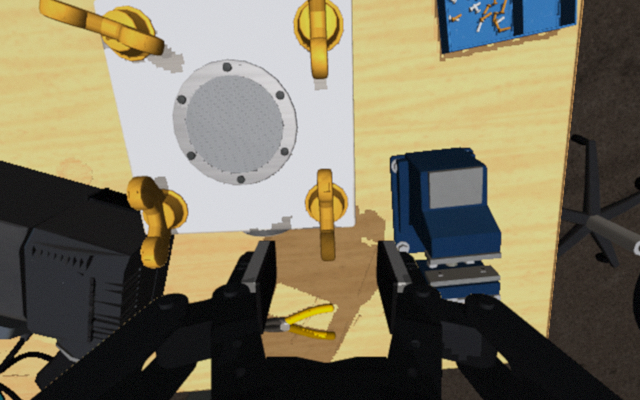

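FR is aligned at θ = -0.088. Moving to BL; FL gets another check afterwards.

>>> send_rows --rows "0.55 0 2 -2 -1.4;0.55 0 4 -4 -2.8;0.55 0 6 -6 -4.2;0.55 0 8 -8 -5.6;0.55 0 10 -10 -7;0.55 0 10.6 -11.5 -8.4;0.55 0 10.6 -11.5 -9.8;0.55 0 10.6 -11.5 -11.2;0.55 0 10.6 -11.5 -12.5;0.55 0 10.6 -11.5 -13.9;0.55 0 10.6 -11.5 -13.9;0.55 0 10.6 -11.5 -13.9"

```text
time_s: 21.15
eef_pos: [621.9, -61.2, 197.7]
ee_rot: [0.687, 0.165, 0.688, -0.165]
force: [-0.5, -0.7, -0.5]
grip_width: 0.548
```

>>> send_rows --rows "0.55 0 0 0 0;0.55 0 0 0 0"

```text
time_s: 21.35
eef_pos: [621.9, -61.2, 197.9]
ee_rot: [0.688, 0.164, 0.688, -0.164]
force: [1.1, -0.3, -0.3]
grip_width: 0.55
```

```bash
python3 look.py w12|head -3; python3 fit.py w12 125.5 -0.065 -.065 1.1 -0.07; python3 - <<'E'
from h import *
plan([621.5,-61.2,139.5],1.1-np.pi/2)
E
```

```text
pos [621.9 -61.2 197.9] az z -0.469 x axis [-0.  0. -1.] j [-0.29  0.56  1.22  0.    1.36  0.18] t 21.35
shift cm [0. 0. 0.]
F [ 1.1 -0.3 -0.3] [0.01 0.01 0.08] w 0.5502794577271415
fl [ 5.14372e+02 -5.52290e+01  2.70000e-02  3.79000e-01]
fr [ 4.98e+02 -1.65e+02 -3.65e-01  1.00e+00]
bl [ 6.2235e+02 -6.3772e+01  1.1220e+00  2.0000e-01]
br [ 6.10566e+02 -1.70410e+02  1.31100e+00  6.06000e-01]
pos [621.9 -61.2 198. ] az z -0.468 x axis [ 0.  0. -1.] j [-0.29  0.56  1.22  0.    1.36  0.18] t 21.65
shift cm [ 5.85 -0.02 -0.04]
 yaw units 36.03 j6 maybe 3.33 -2.96
 yaw units 0.03 j6 maybe 0.19 0.18
 yaw units -35.97 j6 maybe -2.96 3.32
```

View pics/w12.png

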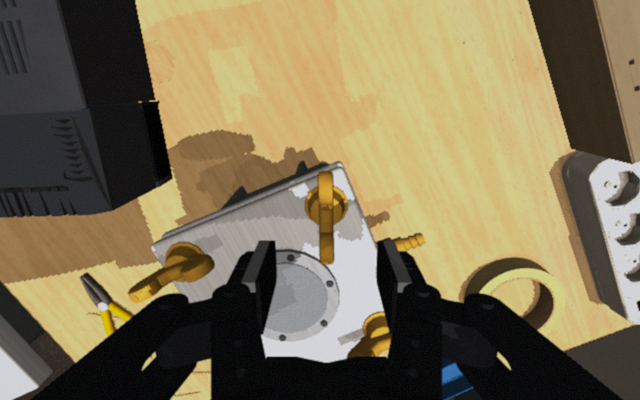

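View pics/fit_w12.png

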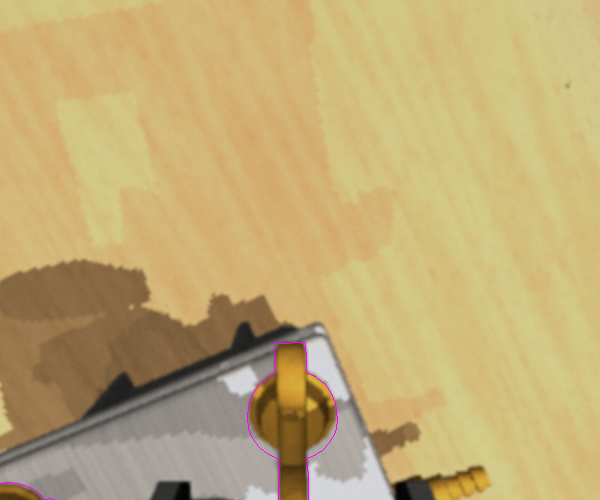

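BL's wing at (326,215) is vertical between the fingers, θ ≈ 1.115.

>>> send_rows --rows "0.55 2 0 -0.07 -0.2;0.55 4 0 -0.07 -0.2;0.55 5.75 0 -0.07 -0.2;0.55 5.75 0 -0.07 -0.2;0.55 5.75 0 -0.07 -0.2"

```text
time_s: 22.15
eef_pos: [621.5, -60.9, 141.1]
ee_rot: [0.689, 0.158, 0.689, -0.158]
force: [0.2, 1.5, 0.2]
grip_width: 0.549
```

>>> send_rows --rows "0.25 0 0 0 0;0.15 0 0 0 0;0 0 0 0 0;0 0 0 0 0;0 0 0 0 0;0 0 0 0 0"

```text
time_s: 22.75
eef_pos: [621.8, -61.0, 141.4]
ee_rot: [0.69, 0.158, 0.689, -0.158]
force: [0.7, -0.6, 5.5]
grip_width: 0.083
```

>>> send_rows --rows "0 0.02 0 0 1.2;0 0.05 0 0 2.4;0 0.07 0 0 3.6;0 0.1 0 0 4.8;0 0.12 0 0 6;0 0.14 0 0 7.2;0 0.16 0 0 8.4;0 0.18 0 0 9.6;0 0.2 0 0 10.8;0 0.22 0 0 12;0 0.24 0 0 13.2;0 0.25 0 0 14.3"

```text
time_s: 23.95
eef_pos: [622.1, -61.6, 139.2]
ee_rot: [0.467, 0.532, 0.465, -0.531]
force: [1.5, -2.4, 5.5]
grip_width: 0.083
```

>>> send_rows --rows "0 0 0 0 0;0 0 0 0 0;0 0 0 0 0"

```text
time_s: 24.25
eef_pos: [622.1, -61.6, 139.2]
ee_rot: [0.469, 0.531, 0.466, -0.53]
force: [1.9, -3.0, 6.5]
grip_width: 0.077
```

```bash
python3 look.py w13|head -3
```

```text
pos [622.1 -61.6 139.2] az z -1.696 x axis [ 0.003 -0.002 -1.   ] j [-0.29  0.61  1.3  -0.    1.23  1.41] t 24.25
shift cm [0. 0. 0.]
F [ 1.9 -3.   6.5] [-0.53 -0.28  0.85] w 0.07725882989281745
```

>>> send_rows --rows "0.3 0 0 0 0;0.55 0 0 0 0;0.55 0 0 0 0;0.55 -2.5 0 0 0;0.55 -6 0 0 0;0.55 -6 0 0 0;0.55 -6 0 0 0"

```text
time_s: 25.25
eef_pos: [621.3, -60.8, 198.0]
ee_rot: [0.467, 0.531, 0.467, -0.531]
force: [-0.3, -1.1, -0.5]
grip_width: 0.55
```

```bash
python3 look.py w14|head -3; python3 fit.py w14 123.5 -0.065 -.065 -.065 -0.065;  python3 - <<'E'
from h import *
plan([460,-110,330],-1.65)
E
```

```text
pos [621.3 -60.8 198. ] az z -1.698 x axis [ 0. -0. -1.] j [-0.28  0.56  1.22  0.    1.36  1.41] t 25.25
shift cm [0. 0. 0.]
F [-0.3 -1.1 -0.5] [-0.03 -0.05 -0.02] w 0.5498240587842899
fl [ 5.11284e+02 -5.52100e+01 -8.90000e-02  5.28000e-01]
fr [ 4.98e+02 -1.65e+02 -3.65e-01  1.00e+00]
bl [ 6.22298e+02 -6.29830e+01 -8.20000e-02  2.03000e-01]
br [ 6.13848e+02 -1.73811e+02  5.30000e-02  4.53000e-01]
pos [621.  -60.8 197.1] az z -1.698 x axis [-0.001  0.    -1.   ] j [-0.29  0.56  1.22  0.    1.36  1.41] t 25.55
shift cm [-13.27 -15.37   6.92]
 yaw units 35.45 j6 maybe 4.51 -1.68
 yaw units -0.55 j6 maybe 1.36 1.46
 yaw units -36.55 j6 maybe -1.78 4.6
```

View pics/w14.png

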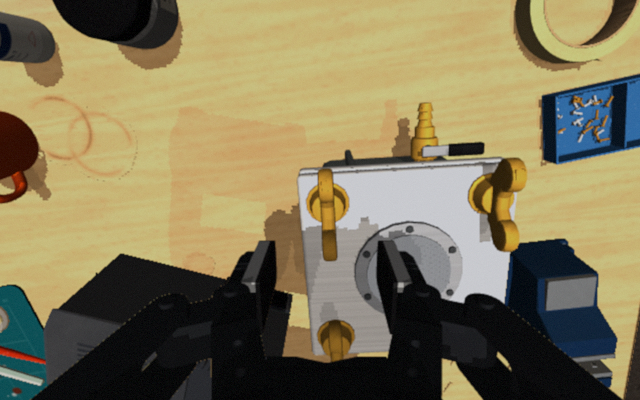

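BL reached 0.85 N m at its stop, θ = -0.082. Next I'll back away for an overview of all four.

>>> send_rows --rows "0.55 -4 0 0 0;0.55 -9 -3 1 0;0.55 -12 -7 3 0;0.55 -12 -11 5 0;0.55 -12 -14 6.8 0;0.55 -12 -14 6.8 -0.5;0.55 -12 -14 6.8 -0.5;0.55 -12 -14 6.8 -0.5"

```text
time_s: 26.35
eef_pos: [474.1, -110.5, 317.8]
ee_rot: [0.478, 0.521, 0.479, -0.521]
force: [0.1, -0.3, 0.5]
grip_width: 0.546
```

```bash
python3 look.py w15; python3 fit.py w15 123.3 -0.065 -.065 -.065 -0.065; python3 - <<'E'
from h import *
for c in ['scene','top']:
    p=capture(c); save(p,c+'1')
    for t in ['primer_jar','orange_mug','glue_bottle']:
        r=nets.spot_point(p,t); print(c,t,[(np.round(d['location'],0).tolist(),round(d['confidence'],2)) for d in r[:3]])
E
```

```text
pos [ 474.1 -110.5  317.8] az z -1.655 x axis [-0.  0. -1.] j [-0.47  0.18  1.45  0.    1.52  1.19] t 26.35
shift cm [0. 0. 0.]
F [ 0.1 -0.3  0.5] [-0.01 -0.03 -0.02] w 0.5459331463132501
wing_fl_grip [([512.0, -55.0, 144.0], 0.62)]
wing_fr_grip [([505.0, -162.0, 141.0], 0.68)]
wing_bl_grip [([621.0, -64.0, 141.0], 0.72)]
wing_br_grip [([614.0, -168.0, 142.0], 0.85)]
cover_top [([560.0, -114.0, 121.0], 0.67)]
fl [ 5.12131e+02 -5.58970e+01 -1.16000e-01  2.67000e-01]
fr [ 5.04628e+02 -1.65181e+02 -2.20000e-02  2.75000e-01]
bl [ 6.24416e+02 -6.36000e+01 -3.40000e-02  2.47000e-01]
br [ 6.16962e+02 -1.72845e+02 -1.09000e-01  2.28000e-01]
scene primer_jar [([783.0, 83.0, -4.0], 0.77)]
scene orange_mug [([675.0, 257.0, 1.0], 0.65)]
scene glue_bottle [([769.0, 192.0, 0.0], 0.8)]
top primer_jar [([784.0, 82.0, 1.0], 0.71)]
top orange_mug [([678.0, 253.0, 4.0], 0.88)]
top glue_bottle [([768.0, 194.0, 2.0], 0.67)]
```

View pics/w15.png

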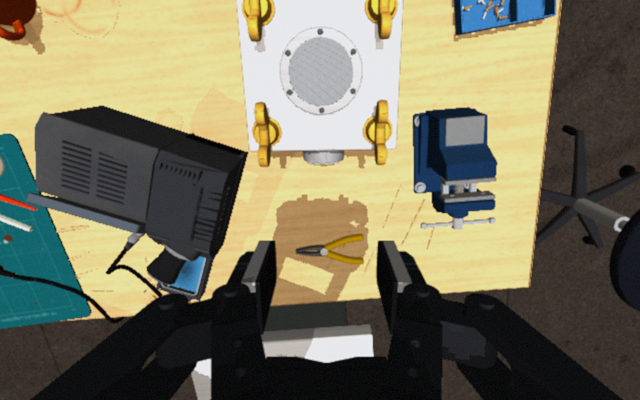

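View pics/fit_w15.png

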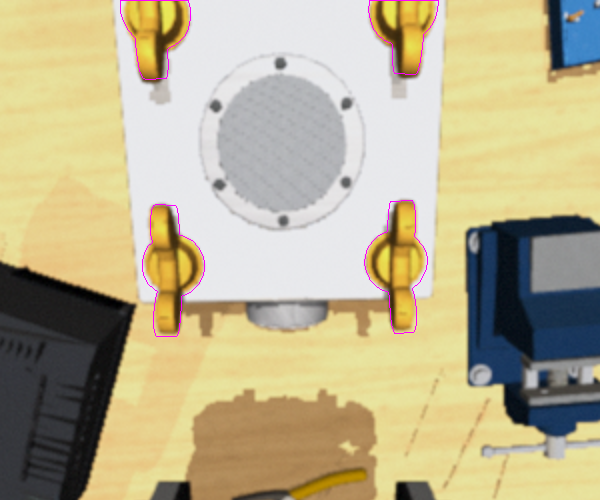

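All four wings lie along the chamber's x axis, the cover sits at about 122–123 mm, and the jar, mug and bottle haven't moved. The arm is clear, so I'm handing in.

```bash
python3 - <<'E'
from h import *
print(workorder.finish_job()); print(ctrl.sense()['time_s'])
E
```

```text
the job is handed in; nothing more can be done
None
the job is handed in; nothing more can be done
```

I tightened all four wing screws in cross order: front left, then back right (its diagonal), then front right and back left. I handed the job in at about 26.5 s of the 58 s allowed; no verdict was reported.

- **Screws:** The last overview shows all four wings front to back, with fitted angles from -0.02 to -0.12 rad against a chamber yaw of about -0.07. That puts each screw at roughly 1.35 to 1.4 rad, above the 1.2 rad needed. At the end of turning, the torque read 0.31, 0.57, 0.55 and 0.85 N m, all above the 0.15 N m it takes to turn a screw.
- **Front left:** This one is slightly less certain. Its end torque was the lowest (0.31 N m), and fits from oblique views scattered by about ±0.1 rad. The close view from directly above it gave -0.071 rad, which is at its stop.
- **Cover:** It is about 3–5 mm lower by the trained networks' reading (121 mm, good to about 4 mm). The four screw points are within 3 mm of each other in height. I did not measure the tilt itself to 0.01 rad.
- **Surroundings:** The networks place the jar, mug and bottle within about 5 mm of their first readings, which is within their error. The mug's shift is from the scene camera only, since the top camera missed it at the start. The gripper was clear of everything at hand-in.
- **One correction:** My first grasp on the front left screw went too low and pressed on the hub with about 25 N. I backed off and re-centred before turning, and the other three grasps stayed under 10 N.

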